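# Seat a bisque beaker on the trimming chuck

### The job

Pick up the upside-down footed beaker from the ware board and nest it, still upside down, over the tapered chuck on the banding wheel. Let it centre itself on the taper, then press it gently down until it is fully home, having pushed the tight rubber collar down with its rim; leave it sitting there upright and leave the bowl, jar and brush alone. It is brittle bisque: do not drop it on the chuck or force it.

Things in the scene. Friction and masses are not known exactly. Their poses are not given: they have to be found in the camera images.
- beaker: Grey bisque footed beaker, 0.2 to 0.4 kg, 110 mm tall, standing upside down on the ware board. Origin: centre of its rim, on the board; z up along its axis; yaw does not matter. Rim radius 42 mm outside, 38 inside; it tapers to 25 mm at 75 mm height. Hollow up to 68 mm, the inside with the same taper (12.8 degrees from the axis). Cracks if its contact on chuck and collar sums to over 45 N.
- beaker_foot (a point): Centre of the beaker's flat top (its foot), 110 mm above its rim. The foot is a solid straight cylinder 50 mm across and 35 mm high below this point: grasp it there, or press on it here. Pressing down with 18 to 22 N brings the seated beaker fully home; over about 28 N wedges it so hard that it cracks, and so does pushing it sideways on the chuck as hard.
- wheel: Banding wheel (turntable), fixed, brake on: aluminium disc 210 mm across, its top 55 mm above the table. Origin: centre of its underside, on the table. The terracotta chuck on it stands on a clay pad, set by eye: its place is NOT measured. Its upright axis lies up to 7 mm from the wheel's, in any direction, its flat top 141 to 159 mm above the table. It does not give.
- wheel_top (a point): Centre of the wheel disc's top, 55 mm above the table (not the chuck's centre). The chuck is a solid cone, top radius 25 mm, widening over 52 mm downwards, at the beaker's inside taper, to radius 37 mm. Fully home, the beaker sits tight and upright on it, its rim about 53 to 56 mm below the chuck's top, so 85 to 106 mm above the table.
- collar (a joint): Black rubber collar round the chuck's lower end: ring 96 mm outside, 79 mm inside, 12 mm high, upper face at first 49 mm below the chuck's top. Value: how far it is pushed down, m; 0 at first, 0.0065 to 0.007 with the beaker home. It slides at about 12 N and stays put. Only the beaker's rim may push it, in the last millimetres; then the tapers meet and the force rises steeply.
- board: Plywood ware board, fixed on the table, 180 x 350 x 16 mm (x, y, z). Origin: centre of its underside. The beaker and the bowl stand upside down on it, 170 mm apart.
- bowl: Bystander: a low bisque bowl upside down on the ware board, 104 mm across, 46 mm high. Origin: centre of its rim.
- jar: Bystander: white glaze jar, 64 mm across and 85 mm tall, standing on the table. Origin: centre of its underside.
- brush: Bystander: brush lying on the table.
There are look-alikes about, which are no part of the job. Leave any green look-alike of the beaker alone.

How it is judged:
By the outcome, as a careful person would: the job done as asked, in the order asked, and still so for the second after the job is handed in, with the robot touching nothing.
It also fails if it takes over 72 s, if anything falls off the work surface, if the arm or the gripper's body presses on something with over 40 N, if the wrist force passes 120 N, or if a joint passes its speed limit or range.

### The arm

A 7-joint arm with a two-finger parallel gripper is mounted at the origin on the work surface. World frame = base frame: x ahead of the robot, y to its left, z up, the work surface at z = 0. Lengths are in m, angles in rad, forces in N, time in s.
With the tool pointing down it reaches from about 0.425 to 0.875 m from the base axis. Payload 8.4 kg.
Tool frame: the origin (TCP) lies on the centre line of the jaws, within the pads' length; the fingertips stand 11 mm ahead of it and the grasp point (between the pads) lies 8 mm behind it; z points along the fingers, y is the line along which they close (so a half turn about z gives the same grasp; the last joint's range is limited). The gripper opens to 85 mm and grips with 20 to 120 N. Pads are 22 mm wide; open, the fingers measure 114 mm over their backs; the gripper's body (76 mm by 85 mm) begins 54 mm behind the grasp point. The pads swing forward as they close: fully open they stand 13 mm farther back than shut.
Start: joints at [1.11, 0.333, 0.04, 1.465, -0.013, 1.343, -0.059], TCP at [0.23, -0.608, 0.242] pointing down, gripper open.
Joint ranges: [-2.58, 2.58], [-0.38, 2.09], [-1.3, 1.39], [0.25, 2.4], [-1.5, 4.64], [0.08, 2.09], [-2.65, 2.65]. Speed limits (rad/s): [2.22, 2.22, 2.79, 2.79, 3.14, 3.14, 3.14].

### API

Orientations are given as a rotation vector (axis times angle).
In Python, from station import monitor, viewer, workorder gives the robot as it stands.
- The arm moves only by the tool step_arm, never from a script. Its argument "rows" is a list of rows, each a list of 3 entries, a list of its own where there are three numbers: the shift along the world's x, y, z in m, then the turn, a rotation vector about the world's x, y, z in degrees, then the finger opening in m, from 0 to 0.0854. In form: [[[dx, dy, dz], [ax, ay, az], claw], ...]. A call has 1 to 8 rows; each row is the pose to reach, as a shift and turn from the pose commanded when the call began; what a row does not reach only later rows make up. A row lasts 1/12 s, in which the tool goes at most 41.7 mm and 7.16 degrees, less where a joint would pass 70% of its speed; a pose out of reach is approached as far as the arm can. A call with a gripper value outside its range is refused whole. The fingers move at their own pace and stop on an object; "newtons" is the grip in N (left out, the last holds). Time passes only in rows, so rows that repeat a pose let the fingers close. It gives the time, the measured TCP pose, the force, the opening and the grip force at its end, in the units of the state.
- monitor.sense(): the state, without advancing time (a new reading comes with each control period).
- viewer.camera(name): name is "side" or "top" or "wrist"; returns a dict with "image" (400x640x3 uint8, red, green, blue), "fx", "fy", "cx", "cy" (pixels), "R" (3x3) and "t" (3): a world point X has camera coordinates R X + t. Camera axes: x right, y down, z forward; pixel columns grow to the right and rows downward; lengths in m; the calibration is good to about 2 mm. A picture is of the moment at which its call begins. There is no depth.
- workorder.close_job(): hands the job in; it is judged then, once.
The state is a dict: "t": time; "joint_pos": joint angles; "qvel": joint speeds; "tau": joint torques, N m; "eef_pos": TCP position; "tool_rot": TCP orientation; "force": force on the tool from outside, world axes, zero at the start; "moment": the same for the moment, N m; "width": opening from 0.0 (shut) to 1.0 (fully open); "gripper_force": force on a finger pad.
Only numpy, scipy, OpenCV 4.12 (cv2) and the standard library are available. Lean on these libraries where they do the work, as an engineer would, in place of code of your own. Each camera call takes 0.05 s, during which the arm holds its last target. There are 200 camera calls.

## Working session

There is one attempt and no reset: what is moved stays moved. The work goes in short steps, Python scripts to look and compute and a tool call to move; the robot and the scene stay as the last step left them, time stands still between calls to the robot, and variables do not carry over. Pictures are saved under pics/ and viewed, at most 10 in all, crops included, and the job is handed in when it is done.

Besides the shell and the picture viewer there is one more tool, called after "Request:" as name([rows], argument=value, ...), one row to a line, values as JSON. step_arm: Moves the arm, as the interface text tells. Its arguments: {"type":"object","properties":{"rows":{"type":"array","items":{"type":"array"}},"newtons":{"type":"number"}},"required":["rows"]}

```bash
mkdir -p pics; cat > h.py <<'E'
import numpy as np, cv2
from station import monitor, viewer, workorder
def snap(n,f):
    c=viewer.camera(n); cv2.imwrite(f'pics/{f}.png',c['image'][:,:,::-1]); np.savez(f'pics/{f}.npz',**c); return c
def ray(c,u,v):
    R=np.array(c['R']);t=np.array(c['t']);o=-R.T@t
    d=R.T@np.array([(u-c['cx'])/c['fx'],(v-c['cy'])/c['fy'],1]);return o,d
def atz(c,u,v,z):
    o,d=ray(c,u,v);return o+d*(z-o[2])/d[2]
def proj(c,X):
    p=np.array(c['R'])@np.array(X)+np.array(c['t']);return c['fx']*p[0]/p[2]+c['cx'],c['fy']*p[1]/p[2]+c['cy']
E
python3 - <<'E'
from h import *
for n in ('top','side'):
    c=snap(n,n+'0');print(n,-np.array(c['R']).T@c['t'],np.round(c['R'],3).tolist(),c['fx'])
print(monitor.sense())
E
```

```text
top [0.26237689 0.06864117 1.34869479] [[-0.068, -0.998, -0.005], [-0.973, 0.068, -0.219], [0.219, -0.01, -0.976]] 467.0774641160765
side [0.35010762 0.66659678 0.77136467] [[-0.96, -0.281, -0.012], [-0.193, 0.689, -0.699], [0.205, -0.668, -0.715]] 371.4628103753347
{'t': 0.1, 'joint_pos': array([ 1.10984325,  0.33381473,  0.03987116,  1.46617167, -0.01339637,
        1.34329662, -0.05850985]), 'qvel': array([-2.21768184e-04, -1.41394495e-03, -5.42761586e-04, -2.81823011e-03,
       -7.83111240e-05,  9.40243389e-04,  1.55994735e-03]), 'tau': array([ 3.54584015e-03, -6.60017538e+01,  1.36961438e+00, -4.06468356e+01,
        1.70447642e-02,  8.98916507e-03,  3.46993738e-05]), 'eef_pos': array([ 0.22988424, -0.60757389,  0.24153212]), 'tool_rot': array([-3.08899019e+00, -5.64863979e-01,  5.51352187e-04]), 'force': array([0.20598929, 0.85287632, 0.1024838 ]), 'moment': array([-0.04186928,  0.03886894, -0.02439625]), 'gripper_force': 0.0, 'width': 0.9957840957234824}
```

View pics/top0.png

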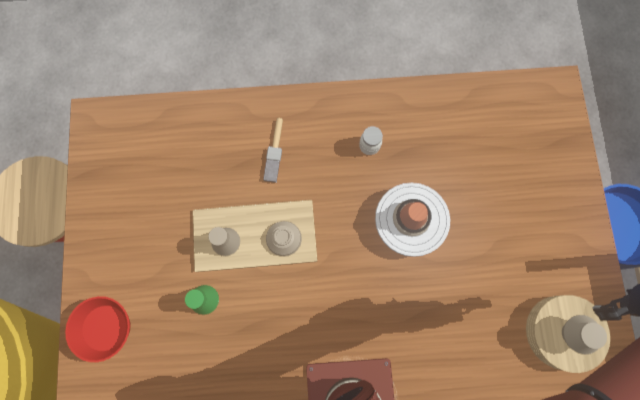

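View pics/side0.png

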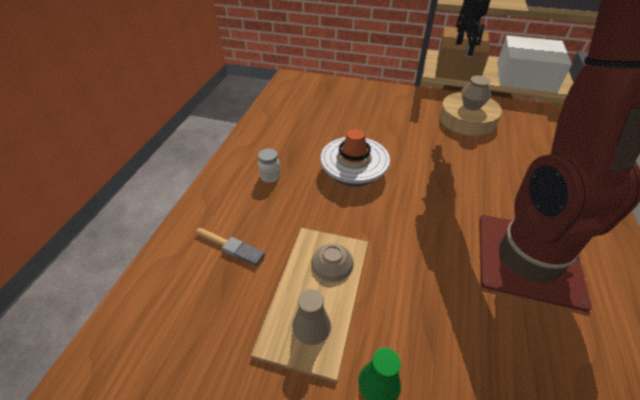

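The top view shows the beaker's foot at about (218,237), the bowl at (285,238), the chuck top at (417,214) and the wheel at (413,219). The side view has the foot at (311,299) and the chuck top at (355,138). A grey look-alike stands near the gripper and a green one beside the board. Next I'll measure on enlarged crops.

```bash
python3 - <<'E'
from h import *
T=dict(np.load('pics/top0.npz'));S=dict(np.load('pics/side0.npz'))
def cr(c,u,v,h=25):
    return cv2.resize(c['image'][v-h:v+h,u-h*4//3:u-h*4//3+h*8//3,::-1],(400,300),interpolation=cv2.INTER_CUBIC)
m=np.vstack([np.hstack([cr(T,220,238),cr(T,414,218)]),np.hstack([cr(S,311,310),cr(S,355,150)])])
cv2.imwrite('pics/crops.png',m)
for nm,a,b,z in (('foot',(218,237),(311,299),.126),('chuck',(417,214),(355,138),.15)):
    print(nm,atz(T,*a,z),atz(S,*b,z))
print('wheel',atz(T,413,219,.055),atz(S,355,160,.055),'bowl',atz(T,283,237,.06))
# orange chuck top: segmentation
for n,c in (('T',T),('S',S)):
    hsv=cv2.cvtColor(c['image'],cv2.COLOR_RGB2HSV); u,v=((417,214) if n=='T' else (355,140)); print(n,hsv[v,u],c['image'][v,u])
E
```

```text
foot [0.46298542 0.32167979 0.126     ] [0.46461328 0.32235356 0.126     ]
chuck [ 0.48374112 -0.20407386  0.15      ] [ 0.48468589 -0.17409723  0.15      ]
wheel [ 0.48779917 -0.21281523  0.055     ] [ 0.48251267 -0.19471255  0.055     ] bowl [0.46129829 0.15465612 0.06      ]
T [ 10 111 206] [206 145 116]
S [  8 180 106] [106  50  31]
```

View pics/crops.png

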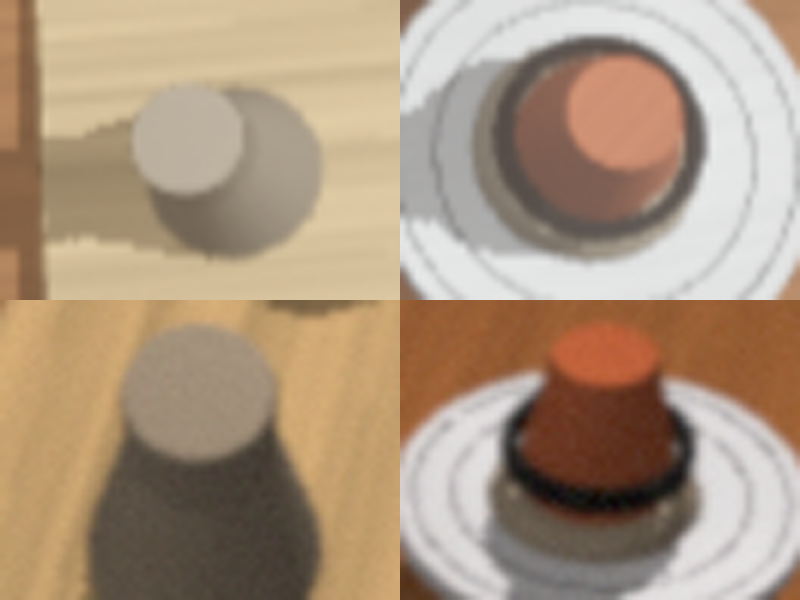

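The crops show, after rescaling to pixels: foot centre at top (217.5,235.8) and side (310.3,300.1), chuck top at top (417.9,211.3) and side (355.4,133.6). I'll triangulate from these.

```bash
cat >> h.py <<'E'
def tri(obs):
    A=[];b=[]
    for c,u,v in obs:
        o,d=ray(c,u,v);d=d/np.linalg.norm(d);P=np.eye(3)-np.outer(d,d);A.append(P);b.append(P@o)
    X=np.linalg.lstsq(np.vstack(A),np.hstack(b),rcond=None)[0];return X
E
python3 - <<'E'
from h import *
from scipy.spatial.transform import Rotation as Ro
T=dict(np.load('pics/top0.npz'));S=dict(np.load('pics/side0.npz'))
for nm,a,b,z in (('foot',(217.5,235.8),(310.3,300.1),.126),('chuck',(417.9,211.3),(355.4,133.6),.15)):
    print(nm,tri([(T,*a),(S,*b)]),atz(T,*a,z),atz(S,*b,z))
print(Ro.from_rotvec(monitor.sense()['tool_rot']).as_matrix().round(3))
E
```

```text
foot [0.46623246 0.32347496 0.12325274] [0.46627949 0.32292873 0.126     ] [0.46523622 0.32496573 0.126     ]
chuck [ 0.4915003  -0.2096757   0.13938663] [ 0.49074155 -0.20725173  0.15      ] [ 0.48787686 -0.19468555  0.15      ]
[[ 0.935  0.354 -0.001]
 [ 0.354 -0.935  0.001]
 [-0.    -0.001 -1.   ]]
```

Request:
step_arm([
  [[0.0, 0.0, 0.04], [0, 0, 0], 0.085],
  [[0.0, 0.01, 0.08], [0, 0, 0], 0.085],
  [[0.02, 0.04, 0.1], [0, 0, 0], 0.085],
  [[0.04, 0.075, 0.11], [0, 0, 0], 0.085],
  [[0.06, 0.11, 0.11], [0, 0, 0], 0.085],
  [[0.08, 0.145, 0.11], [0, 0, 0], 0.085],
  [[0.1, 0.18, 0.11], [0, 0, 0], 0.085],
  [[0.12, 0.215, 0.11], [0, 0, 0], 0.085],
])

```text
t: 0.77
eef_pos: [0.3505, -0.3909, 0.3521]
tool_rot: [-3.09, -0.565, 0.001]
force: [1.0, 0.8, -0.0]
width: 0.991
gripper_force: 0.0
```

Request:
step_arm([
  [[0.02, 0.035, 0], [0, 0, 0], 0.085],
  [[0.04, 0.07, 0], [0, 0, 0], 0.085],
  [[0.06, 0.105, 0], [0, 0, 0], 0.085],
  [[0.08, 0.13, 0], [0, 0, 0], 0.085],
  [[0.1, 0.15, 0], [0, 0, 0], 0.085],
  [[0.12, 0.16, 0], [0, 0, 0], 0.085],
  [[0.12, 0.16, 0], [0, 0, 0], 0.085],
])

```text
t: 1.35
eef_pos: [0.4731, -0.2289, 0.3517]
tool_rot: [-3.087, -0.575, -0.001]
force: [0.2, -0.4, -1.2]
width: 0.993
gripper_force: 0.0
```

```bash
python3 - <<'E'
from h import *
c=snap('wrist','w1');s=monitor.sense();print(s['t'],s['eef_pos'],s['joint_pos'],s['force'],-np.array(c['R']).T@c['t'],np.round(c['R'],3).tolist(),c['fx'])
print(proj(c,[.491,-.208,.145]))
E
```

```text
1.4 [ 0.47135327 -0.23094819  0.35165113] [ 0.66381939  0.05901615 -0.30641792  1.57256064  0.01699313  1.5137745
 -0.84800083] [-0.60465903 -1.30194268 -0.32291125] [ 0.55177411 -0.19784984  0.48362213] [[0.36, -0.933, -0.001], [-0.881, -0.341, 0.328], [-0.306, -0.117, -0.945]] 326.20963980017916
(np.float64(304.81435856584045), np.float64(148.49677360859698))
```

View pics/w1.png

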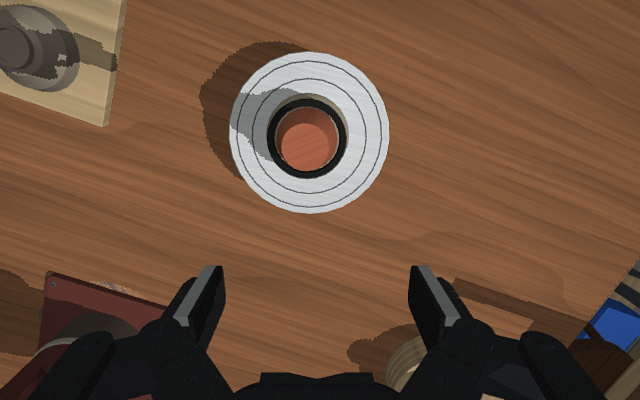

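The wrist view shows the chuck top at about (306,147), the collar at (307,138) and the wheel at (309,132). I'll segment the chuck top in all three views and triangulate again.

```bash
python3 - <<'E'
from h import *
cs={n:dict(np.load(f'pics/{f}.npz')) for n,f in (('T','top0'),('S','side0'),('W','w1'))}
seed={'T':(418,211),'S':(355,133),'W':(306,147)}
obs=[]
for n,c in cs.items():
    im=cv2.medianBlur(c['image'],3); im=cv2.resize(im,None,fx=4,fy=4,interpolation=cv2.INTER_CUBIC)
    u,v=seed[n];best=None
    for tol in (8,14,20):
        m=np.zeros((im.shape[0]+2,im.shape[1]+2),np.uint8)
        cv2.floodFill(im.copy(),m,(u*4+2,v*4+2),0,(tol,)*3,(tol,)*3,4|cv2.FLOODFILL_FIXED_RANGE|cv2.FLOODFILL_MASK_ONLY|(255<<8))
        mm=cv2.morphologyEx(m[1:-1,1:-1],cv2.MORPH_CLOSE,np.ones((5,5)))
        k=max(cv2.findContours(mm,0,cv2.CHAIN_APPROX_NONE)[0],key=cv2.contourArea)
        e=cv2.fitEllipse(cv2.convexHull(k)) if len(k)>10 else None
        if e:
            ctr=((e[0][0]+.5)/4-.5,(e[0][1]+.5)/4-.5)
            print(n,tol,np.round(ctr,2),np.round(np.array(e[1])/4,2),round(e[2]), 'exp diam',c['fx']*.05/(np.array(c['R'])@[.491,-.208,.145]+c['t'])[2])
E
```

```text
T 8 [417.53 211.38] [16.85 18.26] 120 exp diam 19.028713015288528
T 14 [417.58 211.45] [17.23 18.77] 125 exp diam 19.028713015288528
T 20 [417.6  211.47] [17.42 19.23] 125 exp diam 19.028713015288528
S 8 [355.22 133.47] [ 8.82 15.48] 92 exp diam 17.501111784911203
S 14 [355.26 133.42] [ 9.4 16.2] 93 exp diam 17.501111784911203
S 20 [355.24 133.34] [ 9.85 16.78] 92 exp diam 17.501111784911203
W 8 [304.8  146.82] [46.51 46.92] 140 exp diam 48.012147202023534
W 14 [304.93 146.84] [46.77 47.33] 123 exp diam 48.012147202023534
W 20 [305.02 146.82] [47.01 47.72] 116 exp diam 48.012147202023534
```

```bash
python3 - <<'E'
from h import *
c={n:dict(np.load(f'pics/{f}.npz')) for n,f in (('T','top0'),('S','side0'),('W','w1'))}
o={'T':(417.6,211.45),'S':(355.25,133.4),'W':(305,146.83)}
for k in ('TS','TW','SW','TSW'):print(k,tri([(c[n],*o[n]) for n in k]).round(4))
for n in o: print(n,[atz(c[n],*o[n],z)[:2].round(4).tolist() for z in (.141,.15)])
E
```

```text
TS [ 0.4914 -0.2085  0.1407]
TW [ 0.492  -0.2079  0.1421]
SW [ 0.4912 -0.2079  0.1408]
TSW [ 0.4915 -0.2081  0.1409]
T [[0.4921, -0.2085], [0.4904, -0.2064]]
S [[0.4905, -0.208], [0.4885, -0.1955]]
W [[0.492, -0.2077], [0.4936, -0.2074]]
```

Request:
step_arm([
  [[0, 0.04, 0], [0, 0, 0], 0.085],
  [[0, 0.08, 0], [0, 0, 0], 0.085],
  [[0, 0.12, 0], [0, 0, 0], 0.085],
  [[0, 0.16, 0], [0, 0, 0], 0.085],
  [[0, 0.2, 0], [0, 0, 0], 0.085],
  [[0, 0.24, 0], [0, 0, 0], 0.085],
  [[0, 0.28, 0], [0, 0, 0], 0.085],
  [[0, 0.32, 0], [0, 0, 0], 0.085],
])

```text
t: 2.07
eef_pos: [0.4694, 0.0876, 0.3523]
tool_rot: [3.09, 0.562, 0.0]
force: [2.0, 0.6, -0.7]
width: 0.995
gripper_force: 0.0
```

Request:
step_arm([
  [[0, 0.04, -0.01], [0, 0, 0], 0.085],
  [[0, 0.08, -0.03], [0, 0, 0], 0.085],
  [[0, 0.12, -0.05], [0, 0, 0], 0.085],
  [[-0.002, 0.16, -0.07], [0, 0, 0], 0.085],
  [[-0.004, 0.2, -0.09], [0, 0, 0], 0.085],
  [[-0.004, 0.236, -0.102], [0, 0, 0], 0.085],
  [[-0.004, 0.236, -0.102], [0, 0, 0], 0.085],
  [[-0.004, 0.236, -0.102], [0, 0, 0], 0.085],
])

```text
t: 2.73
eef_pos: [0.4646, 0.3248, 0.2484]
tool_rot: [-3.089, -0.571, 0.005]
force: [0.7, -0.8, -0.4]
width: 0.993
gripper_force: 0.0
```

```bash
python3 - <<'E'
from h import *
c=snap('wrist','w2');s=monitor.sense();print(s['t'],s['eef_pos'],s['tool_rot'],s['joint_pos'],s['force'])
print(proj(c,[.466,.323,.126]))
E
```

```text
2.7833 [0.4656833  0.32289456 0.24934671] [ 3.08941546  0.56748246 -0.00333966] [ 0.02707395  0.257216   -0.83621741  1.62634352  0.19400612  1.34692527
 -2.04393258] [ 0.65989326 -0.87617168  0.59876043]
(np.float64(320.0573250509452), np.float64(194.68931206233148))
```

View pics/w2.png

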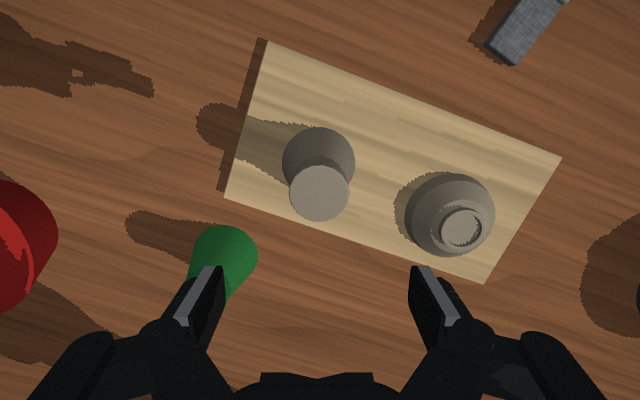

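The foot is centred at (319,194), within a pixel of the prediction (320,194.7), and the green look-alike and bowl are clear of the fingers. Going down to grasp.

Request:
step_arm([
  [[0, 0, -0.03], [0, 0, 0], 0.085],
  [[0, 0, -0.06], [0, 0, 0], 0.085],
  [[0, 0, -0.09], [0, 0, 0], 0.085],
  [[0, 0, -0.11], [0, 0, 0], 0.085],
  [[0, 0, -0.13], [0, 0, 0], 0.085],
  [[0, 0, -0.142], [0, 0, 0], 0.085],
  [[0, 0, -0.147], [0, 0, 0], 0.085],
  [[0, 0, -0.147], [0, 0, 0], 0.085],
], newtons=35)

```text
t: 3.45
eef_pos: [0.4666, 0.3215, 0.103]
tool_rot: [3.09, 0.562, -0.001]
force: [0.9, -0.6, 1.0]
width: 0.995
gripper_force: 0.0
```

Request:
step_arm([
  [[0, 0, 0], [0, 0, 0], 0.065],
  [[0, 0, 0], [0, 0, 0], 0.058],
  [[0, 0, 0], [0, 0, 0], 0.054],
  [[0, 0, 0], [0, 0, 0], 0.05],
  [[0, 0, 0], [0, 0, 0], 0.045],
  [[0, 0, 0], [0, 0, 0], 0.04],
  [[0, 0, 0], [0, 0, 0], 0.04],
  [[0, 0, 0], [0, 0, 0], 0.04],
], newtons=35)

```text
t: 4.12
eef_pos: [0.4665, 0.3237, 0.1044]
tool_rot: [-3.09, -0.565, -0.002]
force: [-0.2, -0.5, 6.4]
width: 0.571
gripper_force: 35.3
```

Request:
step_arm([
  [[0, 0, 0.01], [0, 0, 0], 0.04],
  [[0, 0, 0.03], [0, 0, 0], 0.04],
  [[0, 0, 0.06], [0, 0, 0], 0.04],
  [[0, 0, 0.09], [0, 0, 0], 0.04],
  [[0, 0, 0.12], [0, 0, 0], 0.04],
  [[0, -0.005, 0.15], [0, 0, 0], 0.04],
  [[0, -0.02, 0.175], [0, 0, 0], 0.04],
  [[0, -0.04, 0.19], [0, 0, 0], 0.04],
])

```text
t: 4.78
eef_pos: [0.4655, 0.2847, 0.2967]
tool_rot: [-3.088, -0.57, -0.004]
force: [-0.2, 0.3, -3.6]
width: 0.577
gripper_force: 37.1
```

Request:
step_arm([
  [[0.002, -0.03, 0], [0, 0, 0], 0.04],
  [[0.004, -0.06, 0], [0, 0, 0], 0.04],
  [[0.006, -0.09, 0], [0, 0, 0], 0.04],
  [[0.008, -0.12, 0], [0, 0, 0], 0.04],
  [[0.01, -0.15, 0], [0, 0, 0], 0.04],
  [[0.012, -0.18, 0], [0, 0, 0], 0.04],
  [[0.014, -0.21, 0], [0, 0, 0], 0.04],
  [[0.016, -0.24, 0], [0, 0, 0], 0.04],
])

```text
t: 5.45
eef_pos: [0.4814, 0.0418, 0.2937]
tool_rot: [3.09, 0.566, -0.0]
force: [0.2, 0.1, -2.8]
width: 0.576
gripper_force: 37.2
```

Request:
step_arm([
  [[0.002, -0.03, 0], [0, 0, 0], 0.04],
  [[0.004, -0.06, 0], [0, 0, 0], 0.04],
  [[0.006, -0.09, 0], [0, 0, 0], 0.04],
  [[0.008, -0.12, 0], [0, 0, 0], 0.04],
  [[0.0095, -0.15, 0], [0, 0, 0], 0.04],
  [[0.0095, -0.18, 0], [0, 0, 0], 0.04],
  [[0.0095, -0.21, 0], [0, 0, 0], 0.04],
  [[0.0095, -0.235, 0], [0, 0, 0], 0.04],
])

```text
t: 6.12
eef_pos: [0.4908, -0.194, 0.2935]
tool_rot: [-3.09, -0.564, 0.001]
force: [1.3, -0.3, -2.7]
width: 0.575
gripper_force: 37.2
```

Request:
step_arm([
  [[0, -0.01, 0], [0, 0, 0], 0.04],
  [[0, -0.016, 0], [0, 0, 0], 0.04],
  [[0, -0.016, 0], [0, 0, 0], 0.04],
  [[0, -0.016, 0], [0, 0, 0], 0.04],
  [[0, -0.016, 0], [0, 0, 0], 0.04],
])

```text
t: 6.53
eef_pos: [0.4918, -0.2061, 0.2935]
tool_rot: [-3.089, -0.569, -0.0]
force: [0.5, 0.6, -2.1]
width: 0.572
gripper_force: 37.2
```

```bash
python3 - <<'E'
from h import *
c=snap('wrist','w3');t=snap('top','t3');s0=snap('side','s3');s=monitor.sense();print(s['t'],s['eef_pos'],s['tool_rot'],s['joint_pos'],s['force'],s['width'])
print(proj(c,[.4915,-.208,.205]),proj(t,[.4915,-.208,.205]),proj(s0,[.4915,-.208,.205]))
cv2.imwrite('pics/m3.png',np.hstack([cv2.resize(c['image'][100:400,120:520,::-1],(400,300)),cv2.resize(s0['image'][60:210,250:450,::-1],(400,300),interpolation=cv2.INTER_CUBIC)]))
E
```

```text
6.6833 [ 0.49179117 -0.20672376  0.29350371] [3.08982595e+00 5.67939401e-01 3.85480166e-04] [ 0.68264154  0.0964887  -0.39408569  1.65255706  0.03743736  1.39979928
 -0.92339467] [-0.09322869  0.78940833 -2.65074289] 0.5768091450853398
(np.float64(319.66767209320795), np.float64(212.1653795597795)) (np.float64(422.7128688692774), np.float64(206.54802290319324)) (np.float64(356.4713171601186), np.float64(114.0636410416259))
```

View pics/m3.png

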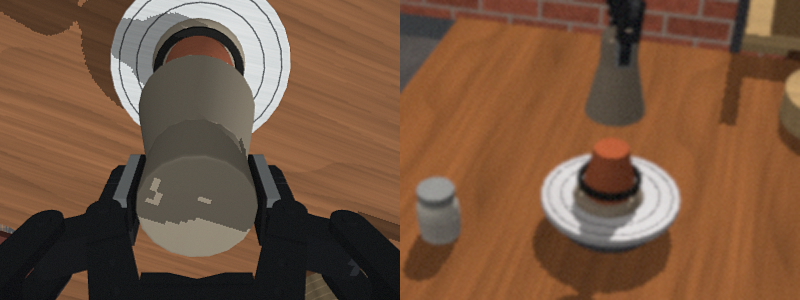

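The beaker is held upright over the chuck. In the side crop its rim centre is about 1 px from the prediction, and in the wrist view the foot centre is near (315,306). Lowering it while watching the force.

Request:
step_arm([
  [[0, -0.001, -0.02], [0, 0, 0], 0.04],
  [[0, -0.001, -0.04], [0, 0, 0], 0.04],
  [[0, -0.001, -0.06], [0, 0, 0], 0.04],
  [[0, -0.001, -0.07], [0, 0, 0], 0.04],
  [[0, -0.001, -0.08], [0, 0, 0], 0.04],
  [[0, -0.001, -0.088], [0, 0, 0], 0.04],
  [[0, -0.001, -0.093], [0, 0, 0], 0.04],
  [[0, -0.001, -0.093], [0, 0, 0], 0.04],
])

```text
t: 7.35
eef_pos: [0.4914, -0.2087, 0.1997]
tool_rot: [-3.09, -0.565, 0.001]
force: [0.7, 0.8, -2.5]
width: 0.579
gripper_force: 37.2
```

```bash
python3 - <<'E'
from h import *
w=dict(np.load('pics/w3.npz'));print('foot xy',atz(w,315,306,.316))
s=monitor.sense();print(s['eef_pos'],s['force'],s['moment'])
c=snap('side','s4');t=snap('top','t4')
E
```

```text
foot xy [ 0.49319383 -0.20422733  0.316     ]
[ 0.491378   -0.2087276   0.19970736] [ 0.68541656  0.81026983 -2.52946398] [0.03921854 0.03817934 0.0027708 ]
```

Request:
step_arm([
  [[0, 0, -0.003], [0, 0, 0], 0.04],
  [[0, 0, -0.006], [0, 0, 0], 0.04],
  [[0, 0, -0.008], [0, 0, 0], 0.04],
  [[0, 0, -0.008], [0, 0, 0], 0.04],
  [[0, 0, -0.008], [0, 0, 0], 0.04],
])

```text
t: 7.87
eef_pos: [0.4915, -0.2089, 0.1922]
tool_rot: [-3.09, -0.565, 0.0]
force: [1.3, -0.1, -3.0]
width: 0.575
gripper_force: 37.2
```

Request:
step_arm([
  [[0, 0, -0.002], [0, 0, 0], 0.04],
  [[0, 0, -0.003], [0, 0, 0], 0.04],
  [[0, 0, -0.003], [0, 0, 0], 0.04],
  [[0, 0, -0.003], [0, 0, 0], 0.04],
])

```text
t: 8.2
eef_pos: [0.4915, -0.2089, 0.1893]
tool_rot: [-3.09, -0.565, 0.0]
force: [-1.0, -0.4, -2.6]
width: 0.569
gripper_force: 37.2
```

Request:
step_arm([
  [[0, 0, -0.001], [0, 0, 0], 0.04],
  [[0, 0, -0.002], [0, 0, 0], 0.04],
  [[0, 0, -0.003], [0, 0, 0], 0.04],
  [[0, 0, -0.003], [0, 0, 0], 0.04],
])

```text
t: 8.53
eef_pos: [0.4914, -0.2088, 0.1861]
tool_rot: [-3.09, -0.565, 0.0]
force: [-0.3, -0.3, -3.1]
width: 0.576
gripper_force: 37.2
```

Request:
step_arm([
  [[0, 0, -0.001], [0, 0, 0], 0.04],
  [[0, 0, -0.002], [0, 0, 0], 0.04],
  [[0, 0, -0.002], [0, 0, 0], 0.04],
])

```text
t: 8.78
eef_pos: [0.4914, -0.2089, 0.1841]
tool_rot: [-3.09, -0.565, 0.0]
force: [-0.1, 0.2, -3.7]
width: 0.57
gripper_force: 37.2
```

Request:
step_arm([
  [[0, 0, -0.001], [0, 0, 0], 0.04],
  [[0, 0, -0.0015], [0, 0, 0], 0.04],
  [[0, 0, -0.0015], [0, 0, 0], 0.04],
])

```text
t: 9.03
eef_pos: [0.4915, -0.2089, 0.1827]
tool_rot: [-3.09, -0.565, 0.0]
force: [0.3, 0.3, -3.3]
width: 0.573
gripper_force: 37.2
```

Request:
step_arm([
  [[0, 0, -0.001], [0, 0, 0], 0.04],
  [[0, 0, -0.001], [0, 0, 0], 0.04],
  [[0, 0, -0.001], [0, 0, 0], 0.04],
])

```text
t: 9.28
eef_pos: [0.4915, -0.2089, 0.1818]
tool_rot: [-3.09, -0.565, 0.0]
force: [0.6, -0.1, -2.1]
width: 0.578
gripper_force: 37.2
```

Request:
step_arm([
  [[0, 0, -0.0005], [0, 0, 0], 0.04],
  [[0, 0, -0.001], [0, 0, 0], 0.04],
  [[0, 0, -0.001], [0, 0, 0], 0.04],
])

```text
t: 9.53
eef_pos: [0.4915, -0.2089, 0.1807]
tool_rot: [-3.09, -0.565, 0.0]
force: [0.2, 0.9, -2.2]
width: 0.575
gripper_force: 37.2
```

Request:
step_arm([
  [[0, 0, -0.0005], [0, 0, 0], 0.04],
  [[0, 0, -0.001], [0, 0, 0], 0.04],
  [[0, 0, -0.001], [0, 0, 0], 0.04],
])

```text
t: 9.78
eef_pos: [0.4918, -0.2089, 0.1802]
tool_rot: [3.09, 0.565, 0.001]
force: [-0.5, 0.1, 0.4]
width: 0.571
gripper_force: 37.6
```

Contact: the beaker's weight is now carried, with the rim at the predicted collar height. Releasing slowly so it can centre itself.

Request:
step_arm([
  [[0, 0, 0], [0, 0, 0], 0.052],
  [[0, 0, 0], [0, 0, 0], 0.056],
  [[0, 0, 0], [0, 0, 0], 0.062],
  [[0, 0, 0], [0, 0, 0], 0.07],
  [[0, 0, 0], [0, 0, 0], 0.08],
  [[0, 0, 0], [0, 0, 0], 0.085],
  [[0, 0, 0], [0, 0, 0], 0.085],
  [[0, 0, 0], [0, 0, 0], 0.085],
])

```text
t: 10.45
eef_pos: [0.4915, -0.2089, 0.1798]
tool_rot: [-3.09, -0.565, 0.0]
force: [0.2, 0.1, -0.9]
width: 0.992
gripper_force: 0.0
```

Request:
step_arm([
  [[0, 0, 0.02], [0, 0, 0], 0.085],
  [[0, 0, 0.04], [0, 0, 0], 0.085],
  [[0, 0, 0.06], [0, 0, 0], 0.085],
  [[0, 0, 0.07], [0, 0, 0], 0.06],
  [[0, 0, 0.07], [0, 0, 0], 0.03],
  [[0, 0, 0.07], [0, 0, 0], 0.0],
  [[0, 0, 0.07], [0, 0, 0], 0.0],
  [[0, 0, 0.07], [0, 0, 0], 0.0],
])

```text
t: 11.12
eef_pos: [0.491, -0.2087, 0.2484]
tool_rot: [-3.089, -0.565, 0.003]
force: [0.2, 0.9, 0.4]
width: 0.292
gripper_force: 0.0
```

```bash
python3 - <<'E'
from h import *
c=snap('wrist','w5');s0=snap('side','s5');s=monitor.sense();print(s['t'],s['eef_pos'],s['force'],s['width'])
print(proj(c,[.4915,-.208,.202]),proj(c,s['eef_pos']),proj(s0,[.4915,-.208,.202]))
cv2.imwrite('pics/m5.png',np.hstack([cv2.resize(c['image'][100:400,120:520,::-1],(400,300)),cv2.resize(s0['image'][90:180,295:415,::-1],(400,300),interpolation=cv2.INTER_CUBIC)]))
E
```

```text
11.2167 [ 0.49111423 -0.20877782  0.24875449] [ 0.25563411 -0.6256566  -0.19940677] 0.10820630580504201
(np.float64(316.8648658314191), np.float64(234.67169034643982)) (np.float64(318.1488923437331), np.float64(279.02859682233645)) (np.float64(356.39462332667813), np.float64(115.00603013367744))
```

View pics/m5.png

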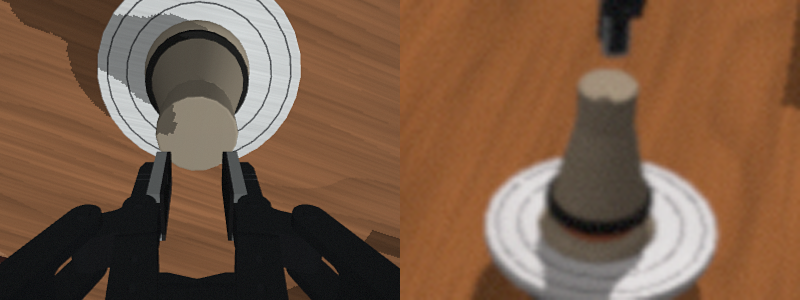

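The beaker sits upright on the collar with its foot at (317,233), as predicted (316.9,234.7). Now I'll press on the foot with the fingers shut.

Request:
step_arm([
  [[0, 0.001, 0], [0, 0, 0], 0.0],
  [[0, 0.001, 0], [0, 0, 0], 0.0],
  [[0, 0.001, -0.01], [0, 0, 0], 0.0],
  [[0, 0.001, -0.02], [0, 0, 0], 0.0],
  [[0, 0.001, -0.028], [0, 0, 0], 0.0],
  [[0, 0.001, -0.032], [0, 0, 0], 0.0],
  [[0, 0.001, -0.032], [0, 0, 0], 0.0],
  [[0, 0.001, -0.032], [0, 0, 0], 0.0],
])

```text
t: 11.88
eef_pos: [0.4914, -0.2078, 0.2174]
tool_rot: [-3.09, -0.565, 0.001]
force: [0.7, 1.3, -0.2]
width: -0.004
gripper_force: 0.0
```

Request:
step_arm([
  [[0, 0, -0.001], [0, 0, 0], 0.0],
  [[0, 0, -0.002], [0, 0, 0], 0.0],
  [[0, 0, -0.002], [0, 0, 0], 0.0],
])

```text
t: 12.13
eef_pos: [0.4917, -0.2079, 0.216]
tool_rot: [3.09, 0.565, 0.001]
force: [-0.0, -0.1, 0.4]
width: -0.001
gripper_force: 0.0
```

Request:
step_arm([
  [[0, 0, -0.0005], [0, 0, 0], 0.0],
  [[0, 0, -0.001], [0, 0, 0], 0.0],
  [[0, 0, -0.001], [0, 0, 0], 0.0],
])

```text
t: 12.38
eef_pos: [0.4915, -0.2079, 0.2148]
tool_rot: [3.09, 0.565, 0.0]
force: [-0.3, -0.2, 0.3]
width: 0.003
gripper_force: 0.0
```

Request:
step_arm([
  [[0, 0, -0.0005], [0, 0, 0], 0.0],
  [[0, 0, -0.001], [0, 0, 0], 0.0],
  [[0, 0, -0.001], [0, 0, 0], 0.0],
])

```text
t: 12.63
eef_pos: [0.4915, -0.2079, 0.2138]
tool_rot: [-3.09, -0.565, 0.0]
force: [-0.9, -0.2, 0.7]
width: -0.002
gripper_force: 0.0
```

Request:
step_arm([
  [[0, 0, -0.0005], [0, 0, 0], 0.0],
  [[0, 0, -0.001], [0, 0, 0], 0.0],
  [[0, 0, -0.001], [0, 0, 0], 0.0],
])

```text
t: 12.88
eef_pos: [0.4921, -0.2081, 0.2136]
tool_rot: [3.09, 0.565, 0.002]
force: [-0.4, -0.0, 4.6]
width: 0.003
gripper_force: 2.6
```

Request:
step_arm([
  [[0, 0, -0.0005], [0, 0, 0], 0.0],
  [[0, 0, -0.001], [0, 0, 0], 0.0],
  [[0, 0, -0.001], [0, 0, 0], 0.0],
])

```text
t: 13.13
eef_pos: [0.4923, -0.2082, 0.213]
tool_rot: [3.089, 0.565, 0.003]
force: [-0.9, -0.1, 7.3]
width: -0.002
gripper_force: 3.8
```

Request:
step_arm([
  [[0, 0, -0.0005], [0, 0, 0], 0.0],
  [[0, 0, -0.001], [0, 0, 0], 0.0],
  [[0, 0, -0.001], [0, 0, 0], 0.0],
])

```text
t: 13.38
eef_pos: [0.4923, -0.2082, 0.2121]
tool_rot: [3.089, 0.565, 0.003]
force: [-0.3, 0.0, 8.0]
width: 0.002
gripper_force: 4.0
```

Request:
step_arm([
  [[0, 0, -0.0005], [0, 0, 0], 0.0],
  [[0, 0, -0.001], [0, 0, 0], 0.0],
  [[0, 0, -0.0015], [0, 0, 0], 0.0],
  [[0, 0, -0.002], [0, 0, 0], 0.0],
  [[0, 0, -0.002], [0, 0, 0], 0.0],
])

```text
t: 13.8
eef_pos: [0.4923, -0.2082, 0.21]
tool_rot: [3.089, 0.565, 0.003]
force: [0.5, -0.4, 8.3]
width: 0.002
gripper_force: 4.0
```

Request:
step_arm([
  [[0, 0, -0.0005], [0, 0, 0], 0.0],
  [[0, 0, -0.001], [0, 0, 0], 0.0],
  [[0, 0, -0.001], [0, 0, 0], 0.0],
])

```text
t: 14.05
eef_pos: [0.4924, -0.2082, 0.2091]
tool_rot: [3.089, 0.565, 0.003]
force: [-0.9, 0.2, 7.5]
width: 0.004
gripper_force: 4.1
```

Request:
step_arm([
  [[0, 0, -0.0005], [0, 0, 0], 0.0],
  [[0, 0, -0.001], [0, 0, 0], 0.0],
  [[0, 0, -0.001], [0, 0, 0], 0.0],
])

```text
t: 14.3
eef_pos: [0.4926, -0.2083, 0.2085]
tool_rot: [3.089, 0.565, 0.004]
force: [-1.8, -0.3, 10.1]
width: -0.001
gripper_force: 5.3
```

Request:
step_arm([
  [[0, 0, -0.0005], [0, 0, 0], 0.0],
  [[0, 0, -0.0005], [0, 0, 0], 0.0],
  [[0, 0, -0.0005], [0, 0, 0], 0.0],
])

```text
t: 14.55
eef_pos: [0.4927, -0.2083, 0.2083]
tool_rot: [3.088, 0.565, 0.004]
force: [-1.4, 0.6, 12.0]
width: 0.002
gripper_force: 6.1
```

Request:
step_arm([
  [[0, 0, -0.0005], [0, 0, 0], 0.0],
  [[0, 0, -0.0005], [0, 0, 0], 0.0],
  [[0, 0, -0.0005], [0, 0, 0], 0.0],
])

```text
t: 14.8
eef_pos: [0.4929, -0.2084, 0.208]
tool_rot: [3.088, 0.565, 0.005]
force: [-1.5, -0.8, 13.8]
width: -0.001
gripper_force: 6.8
```

Request:
step_arm([
  [[0, 0, -0.0005], [0, 0, 0], 0.0],
  [[0, 0, -0.0005], [0, 0, 0], 0.0],
  [[0, 0, -0.0005], [0, 0, 0], 0.0],
])

```text
t: 15.05
eef_pos: [0.4931, -0.2084, 0.2078]
tool_rot: [3.088, 0.565, 0.006]
force: [-1.5, 0.6, 15.9]
width: 0.003
gripper_force: 7.6
```

Request:
step_arm([
  [[0, 0, -0.0005], [0, 0, 0], 0.0],
  [[0, 0, -0.0005], [0, 0, 0], 0.0],
  [[0, 0, -0.0005], [0, 0, 0], 0.0],
])

```text
t: 15.3
eef_pos: [0.4932, -0.2084, 0.2076]
tool_rot: [3.087, 0.565, 0.006]
force: [-1.1, 1.2, 17.2]
width: 0.001
gripper_force: 8.4
```

Request:
step_arm([
  [[0, 0, -0.0005], [0, 0, 0], 0.0],
  [[0, 0, -0.0005], [0, 0, 0], 0.0],
  [[0, 0, -0.0005], [0, 0, 0], 0.0],
])

```text
t: 15.55
eef_pos: [0.4934, -0.2085, 0.2073]
tool_rot: [3.087, 0.564, 0.007]
force: [-2.2, 0.5, 17.5]
width: 0.003
gripper_force: 9.0
```

Request:
step_arm([
  [[0, 0, -0.0005], [0, 0, 0], 0.0],
  [[0, 0, -0.0005], [0, 0, 0], 0.0],
  [[0, 0, -0.0005], [0, 0, 0], 0.0],
  [[0, 0, -0.0005], [0, 0, 0], 0.0],
])

```text
t: 15.88
eef_pos: [0.4934, -0.2086, 0.207]
tool_rot: [3.087, 0.564, 0.007]
force: [-3.1, -0.0, 19.3]
width: -0.001
gripper_force: 9.6
```

```bash
python3 - <<'E'
from h import *
s=monitor.sense();print(s['eef_pos'],s['force'],s['gripper_force'])
E
```

```text
[ 0.49343108 -0.20855639  0.20697309] [-3.12662695 -0.03368101 19.34189235] 9.629900478757918
```

Request:
step_arm([
  [[0, 0, -0.0004], [0, 0, 0], 0.0],
  [[0, 0, -0.0004], [0, 0, 0], 0.0],
  [[0, 0, -0.0004], [0, 0, 0], 0.0],
  [[0, 0, -0.0004], [0, 0, 0], 0.0],
])

```text
t: 16.22
eef_pos: [0.4936, -0.2085, 0.2068]
tool_rot: [3.087, 0.564, 0.008]
force: [-2.4, 0.2, 21.1]
width: 0.0
gripper_force: 10.3
```

Pressed to 21 N, within the 18 to 22 N range. Backing off straight up, then checking.

Request:
step_arm([
  [[0, 0, 0.002], [0, 0, 0], 0.0],
  [[0, 0, 0.005], [0, 0, 0], 0.0],
  [[0, 0, 0.02], [0, 0, 0], 0.0],
  [[0, 0, 0.05], [0, 0, 0], 0.0],
  [[0, 0, 0.08], [0, 0, 0], 0.0],
  [[0, 0, 0.11], [0, 0, 0], 0.0],
  [[0, 0, 0.12], [0, 0, 0], 0.0],
  [[0, 0, 0.12], [0, 0, 0], 0.0],
])

```text
t: 16.88
eef_pos: [0.4926, -0.2082, 0.3262]
tool_rot: [3.088, 0.565, 0.006]
force: [0.4, -0.0, -0.7]
width: -0.0
gripper_force: 0.0
```

```bash
python3 - <<'E'
from h import *
c=snap('wrist','w6');s0=snap('side','s6');t0=snap('top','t6');s=monitor.sense();print(s['t'],s['eef_pos'],s['force'])
print([ (proj(s0,[.4915,-.208,z]),proj(c,[.4915,-.208,z])) for z in (.196,.202)])
b=dict(np.load('pics/s5.npz'))
f=lambda c:cv2.resize(c['image'][90:180,295:415,::-1],(400,300),interpolation=cv2.INTER_CUBIC)
cv2.imwrite('pics/m6.png',np.vstack([np.hstack([f(b),f(s0)]),np.hstack([cv2.resize(c['image'][50:350,120:520,::-1],(400,300)),cv2.resize(t0['image'][180:255,365:465,::-1],(400,300),interpolation=cv2.INTER_CUBIC)])]))
E
```

```text
17.0333 [ 0.49103136 -0.20781593  0.32192004] [-0.08926123 -0.38629973 -0.46378081]
[((np.float64(356.24219904156445), np.float64(116.87897059331077)), (np.float64(316.0816758788314), np.float64(194.60756037303696))), ((np.float64(356.39462332667813), np.float64(115.00603013367744)), (np.float64(316.09992400134206), np.float64(196.84797817406522)))]
```

View pics/m6.png

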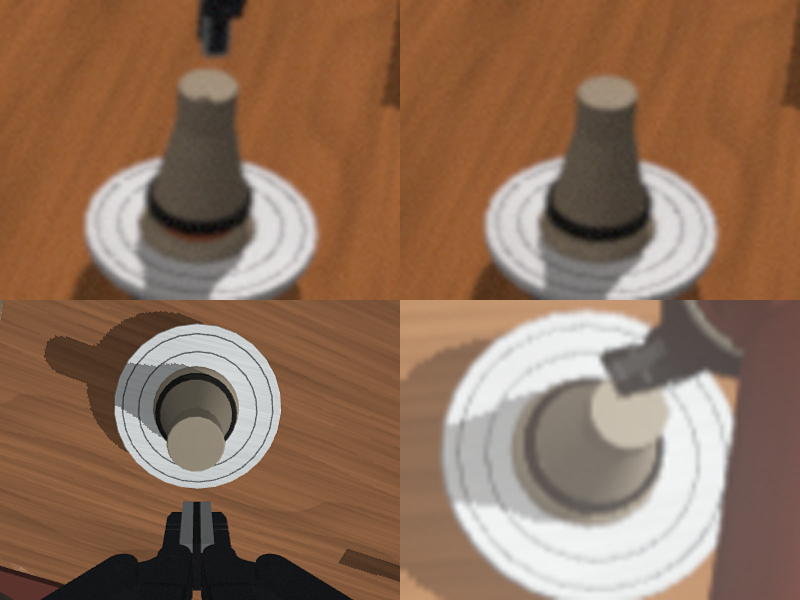

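The foot moved down about 1.9 px in the side view (crop y 85 to 92), which is roughly 6 mm. The collar is now low against the pad, the beaker stands upright, and the arm is clear.

```bash
python3 -c "
from h import *
print(workorder.close_job())"
```

```text
the job is handed in; nothing more can be done
None
```

The beaker is nested upside down over the chuck and stands upright. I pressed it home to 21 N, pushing the collar down about 6 to 7 mm by arm travel and the side camera. The arm is clear, nothing else was touched, and the job was handed in at about 17 s; no verdict came back.

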